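Clear two tub tampers off the scale and stand them on their steps

ROBOT

A 6-joint arm with a two-finger parallel gripper is mounted at the origin on a cart in front of the work surface, level with it; the furniture and walls round the work are solid. World frame = base frame: x ahead of the robot, y to its left, z up, the work surface at z = 0. Lengths are in m, angles in degrees, forces in N, time in s.
With the tool pointing down it reaches from about 0.25 to 0.725 m from the base axis. Payload 9.7 kg.
Tool frame: the origin (TCP) lies at the very end of the fingers, on their centre line; the grasp point (between the pads) lies tcp_to_grasp behind it (tcp_to_grasp is the distance from the TCP to the grasp point, in m); z points along the fingers, y is the direction in which the jaws open and shut (so a half turn about z gives the same grasp; the last joint's range is limited). The gripper opens to 85 mm and grips with 20 to 120 N. Pads are 22 mm wide; open, the fingers measure 114 mm over their backs; the gripper's body (76 mm by 85 mm) begins 54 mm behind the grasp point. The pads swing forward as they close: fully open they stand 13 mm farther back than shut.
Start: joints at [-74.255, 4.979, 10.078, 95.1, 0, 90], TCP at [0.149, -0.529, 0.231] pointing down, gripper open.
Joint ranges: [-179.16, 179.16], [-48.56, 103.87], [-65.8, 70.77], [-126.05, 130.52], [-82.76, 87.17], [-180, 180]. Speed limits (degrees/s): [127.2, 127.2, 147.25, 180, 180, 180].

INTERFACE

Orientations are given as [roll, pitch, yaw] about the fixed x, y, z axes, in that order (R = Rz(yaw) Ry(pitch) Rx(roll)).
In Python, from workcell import * gives the robot as it stands. The module is installed in compiled form; this text tells all that it offers.
- The arm moves only by the shell command python3 -m pendant 'ROWS' [FORCE]. ROWS is JSON, a list of rows, each a list of 3 entries, a list of its own where there are three numbers: the opening in per cent of the stroke, from 0 (shut) to 100 (fully open), then the shift along the world's x, y, z in mm, then the turn, a rotation vector about the world's x, y, z in degrees. A call has 1 to 20 rows; each row is the pose to reach, as a shift and turn from the pose measured when the call began; what a row does not reach only later rows make up. A row lasts 1/8 s, in which the tool goes at most 62.5 mm and 10.7 degrees, less where a joint would pass 70% of its speed; a pose out of reach is approached as far as the arm can. A call with a gripper value outside its range is refused whole. The fingers move at their own pace and stop on an object; FORCE is the grip in N (left out, the last holds). Time passes only in rows, so rows that repeat a pose let the fingers close. It gives the time, the measured TCP pose, the force and the opening at its end, in the units of the state.
- get_obs(): the state, without advancing time (a new reading comes with each control period).
- camera(name): name is "scene" or "side" or "wrist"; returns a dict with "img" (400x640x3 uint8, red, green, blue), "fx", "fy", "cx", "cy" (pixels), "cam_to_world" (4x4, takes a point from camera to world coordinates); the wrist camera has in their place "T_tool_cam" (4x4, takes a point from camera to tool coordinates, whose origin is the TCP and whose axes are the flange's). Camera axes: x right, y down, z forward; pixel columns grow to the right and rows downward; lengths in m; the calibration is good to about 2 mm. A picture is of the moment at which its call begins: read the wrist's pose just before it. There is no depth.
- job_done(): hands the job in, once; it reports no verdict.
Trained networks look in a picture, given as the dict that the camera call returned (one of the last four; its "shot" number tells which), for a name from the list of things; names that differ only in an ending like _2 or _b are one class to them, and where a whole thing is asked for, a point or a joint stands for the part that bears it (a point fixed in the world has none). Each returns a list of dicts, best first, with "confidence" (0 to 1); they miss things now and then, are a little off and sometimes report something else, mostly with a low value. They report only what shows in the picture. A call takes as long as a camera call.
- regions_of(picture, label): "region" (400x640 bool, what is visible of it).
- pinpoint(picture, label): "position" ([x, y, z] in m, in world coordinates, good to about 4 mm: a listed point, or the origin of a listed thing).
The state is a dict: "time": time; "q": joint angles; "qd": joint speeds; "joint_efforts": joint torques, N m; "ee_pos": TCP position; "tcp_rot": TCP orientation; "wrist_force": force on the tool from outside, world axes, zero at the start; "torque": the same for the moment, N m; "opening": finger opening in m.
Only numpy, scipy, OpenCV 4.12 (cv2) and the standard library are available. Lean on these libraries where they do the work, as an engineer would, in place of code of your own. Each camera call takes 0.05 s, during which the arm holds its last target. There are 200 camera calls.

TASK

Clear the two tampers off the scale pan: pick each up by its cross handle, ease your grip so that it swings foot down in the air, grip again, and set it down gently upright on its foot on the stepped stand by the scale. The long tamper goes on the lower step and the short one on the upper step, so that both handles end up level; leave the tub and the roll of tape behind them alone.

Things in the scene. Friction and masses are not known exactly. Their poses are not given: they have to be found in the camera images.
- long_tamper_handle (a point): Centre of the long tamper's black cross handle: a bar with a round cap 40 mm across at each end, 44 mm over the caps' flat outer faces. At the start it lies on the scale pan, this point 20 mm above the pan. Axes: x along the cross handle; y along the rod, handle to foot (level when lying, straight down when hanging or standing); z up when lying.
- long_tamper_foot (a point): Centre of the standing face of the long tamper's white foot block (60 mm along x, 40 mm along z, 20 mm thick), 150 mm along y from its handle point. Same axes. In an eased grip it sinks some 5 mm between the fingers; fingers opened let it drop.
- long_tamper: The long one of two look-alike tampers: cross handle, 14 mm steel rod, foot; 170 mm long, 0.25 to 0.4 kg, heavy at the foot. Origin 20 mm below the handle point when lying; same axes. Pinched on both cap faces it stays level in a grip over some 30 N, begins to swing about the line between the fingers at 15 to 25 N (varies), and hangs straight only at 3 to 6 N.
- short_tamper_handle (a point): Centre of the short tamper's black cross handle: a bar with a round cap 40 mm across at each end, 44 mm over the caps' flat outer faces. At the start it lies on the scale pan, this point 20 mm above the pan. Axes: x along the cross handle; y along the rod, handle to foot (level when lying, straight down when hanging or standing); z up when lying.
- short_tamper_foot (a point): Centre of the standing face of the short tamper's white foot block (60 mm along x, 40 mm along z, 20 mm thick), 100 mm along y from its handle point. Same axes. In an eased grip it sinks some 5 mm between the fingers; fingers opened let it drop.
- short_tamper: The short one of two look-alike tampers: cross handle, 14 mm steel rod, foot; 120 mm long, 0.25 to 0.4 kg, heavy at the foot. Origin 20 mm below the handle point when lying; same axes. Pinched on both cap faces it stays level in a grip over some 30 N, begins to swing about the line between the fingers at 15 to 25 N (varies), and hangs straight only at 3 to 6 N.
- stand: Fixed steel drip stand, two steps side by side, on the table left of the scale; 110 mm (its x) by 204 mm (its y), origin under its middle on the table, z up. Lower step on the -y side, 16 mm high; upper on the +y side, 66 mm high, on short feet. A lip 6 mm high and 4 mm thick runs round each step's floor. Both handles end 166 mm above the table.
- low_step (a point): Centre of the lower step's floor, 16 mm above the table; clear floor 102 mm in x; in y from the lip 46 mm to the -y side to the wall of the upper step 54 mm to the +y side. Axes as the stand's.
- high_step (a point): Centre of the upper step's floor, 66 mm above the table; clear floor 102 mm in x by about 92 mm in y between lips. Axes as the stand's.
- scale_platter: The scale's square steel pan, 222 x 232 mm, its flat top 20 mm above this origin, about 99 mm above the table; it does not move.
- tub_a: Filled tub with lid, 126 mm across, 140 mm high, loose on the table behind the stand; origin under its middle. To be left alone.
- tape: Roll of blue tape, 72 mm across, 25 mm high, loose on the table; origin under its middle. To be left alone.

How it is judged (in metres and radians):
On the way, in this order (a step that is already met when the one before it is completed fails the run):
1. one tamper hangs foot down from the fingers in the air (within 23 degrees of straight down, its foot more than 20 mm above the pan's level) (((contact force between the fingers and long_tamper above 0.5 N and angle between long_tamper's own y axis and vertical above 2.74 rad and height (world z) of long_tamper_foot above 0.12 m) or (contact force between the fingers and short_tamper above 0.5 N and angle between short_tamper's own y axis and vertical above 2.74 rad and height (world z) of short_tamper_foot above 0.12 m))), for 0.2 s.
2. that tamper, or one of them, stands released on its own step (((x of long_tamper_foot in the frame of low_step between -0.04 and 0.04 m and y of long_tamper_foot in the frame of low_step between -0.04 and 0.04 m and z of long_tamper_foot in the frame of low_step between -0.004 and 0.004 m and angle between long_tamper's own y axis and vertical above 3 rad and linear speed of long_tamper below 0.05 m/s and contact force between the fingers and long_tamper below 0.1 N) or (x of short_tamper_foot in the frame of high_step between -0.04 and 0.04 m and y of short_tamper_foot in the frame of high_step between -0.04 and 0.04 m and z of short_tamper_foot in the frame of high_step between -0.004 and 0.004 m and angle between short_tamper's own y axis and vertical above 3 rad and linear speed of short_tamper below 0.05 m/s and contact force between the fingers and short_tamper below 0.1 N))), for 0.2 s.
3. with one standing, the other hangs foot down from the fingers in the air (same measure) (((x of long_tamper_foot in the frame of low_step between -0.04 and 0.04 m and y of long_tamper_foot in the frame of low_step between -0.04 and 0.04 m and z of long_tamper_foot in the frame of low_step between -0.004 and 0.004 m and angle between long_tamper's own y axis and vertical above 3 rad and linear speed of long_tamper below 0.05 m/s and contact force between the fingers and long_tamper below 0.1 N and contact force between the fingers and short_tamper above 0.5 N and angle between short_tamper's own y axis and vertical above 2.74 rad and height (world z) of short_tamper_foot above 0.12 m) or (x of short_tamper_foot in the frame of high_step between -0.04 and 0.04 m and y of short_tamper_foot in the frame of high_step between -0.04 and 0.04 m and z of short_tamper_foot in the frame of high_step between -0.004 and 0.004 m and angle between short_tamper's own y axis and vertical above 3 rad and linear speed of short_tamper below 0.05 m/s and contact force between the fingers and short_tamper below 0.1 N and contact force between the fingers and long_tamper above 0.5 N and angle between long_tamper's own y axis and vertical above 2.74 rad and height (world z) of long_tamper_foot above 0.12 m))), for 0.2 s.
At the end, for the whole second after the job is handed in: Both tampers stand still and released, upright within 8 degrees, foot flat on the step floor (within 4 mm): the long one on the lower step, the short one on the upper step, each foot's centre within 40 mm of the step's centre along x and y (x of long_tamper_foot in the frame of low_step between -0.04 and 0.04 m and y of long_tamper_foot in the frame of low_step between -0.04 and 0.04 m and z of long_tamper_foot in the frame of low_step between -0.004 and 0.004 m and angle between each of long_tamper, short_tamper's own y axis and vertical above 3 rad and linear speed of each of long_tamper, short_tamper below 0.05 m/s and contact force between the fingers and long_tamper below 0.1 N and x of short_tamper_foot in the frame of high_step between -0.04 and 0.04 m and y of short_tamper_foot in the frame of high_step between -0.04 and 0.04 m and z of short_tamper_foot in the frame of high_step between -0.004 and 0.004 m and contact force between the fingers and short_tamper below 0.1 N); the robot touches nothing.
It fails at once if the tub or the roll of tape is moved by more than 20 mm (distance of any of tub_a, tape from where it was at the start of the episode above 0.02 m).
It fails at once if a tamper is banged down on the stand (contact force over 60 N) (contact force between any of long_tamper, short_tamper and stand above 60 N).
It also fails if it takes over 72 s, if anything falls off the work surface, if the arm or the gripper's body presses on something with over 40 N, if the wrist force passes 120 N, or if a joint passes its speed limit or range.

## Working session

There is one attempt and no reset: what is moved stays moved. The work goes in short steps, Python scripts to look and compute and a shell command to move; the robot and the scene stay as the last step left them, time stands still between calls to the robot, and variables do not carry over. Pictures are saved under pics/ and viewed, about 8 in all and at most 12, crops included, and the job is handed in when it is done.

```bash
mkdir -p pics; cat > h.py <<'E'
from workcell import *
import numpy as np, cv2
def save(p,n): cv2.imwrite('pics/'+n, cv2.cvtColor(p['img'],cv2.COLOR_RGB2BGR))
def pin(p,labels):
    for l in labels:
        for d in pinpoint(p,l)[:3]: print(l,np.round(d['position'],4),round(d['confidence'],2))
E
python3 - <<'E'
from h import *
o=get_obs(); print(o)
L=['long_tamper_handle','long_tamper_foot','short_tamper_handle','short_tamper_foot','low_step','high_step','stand','scale_platter','tub_a','tape']
ps=[]
for c in ['scene','side']:
    p=camera(c); print(c); pin(p,L); ps.append(p['img']); save(p,c+'0.png')
cv2.imwrite('pics/both.png',cv2.cvtColor(cv2.resize(np.vstack(ps),(480,600)),cv2.COLOR_RGB2BGR))
E
```

```text
{'time': 0.0, 'q': array([-7.42566830e+01,  5.01144817e+00,  1.00354921e+01,  9.51002572e+01,
       -8.72009269e-04,  8.99995203e+01]), 'qd': array([ 0.00876664, -0.07418117, -0.00228765, -0.0493319 , -0.10824056,
       -0.00228386]), 'joint_efforts': array([ 5.96560567e-04, -5.20393896e+01,  4.64795351e+01,  1.64106122e-02,
        9.34140462e-05, -3.07063303e-06]), 'ee_pos': array([ 0.14916449, -0.5291496 ,  0.23058903]), 'tcp_rot': array([-1.79923787e+02,  8.71370385e-04,  1.57437978e+01]), 'wrist_force': array([0.20374686, 0.50159556, 0.07490268]), 'torque': array([-0.03480156,  0.01018062,  0.01177884]), 'opening': 0.08572574595302943}
scene
long_tamper_handle [ 0.5813 -0.2845  0.1184] 0.81
long_tamper_foot [ 0.5869 -0.1395  0.1181] 0.73
long_tamper_foot [0.5307 0.1379 0.0181] 0.7
long_tamper_foot [ 0.7271 -0.0149 -0.0042] 0.43
short_tamper_handle [ 0.4841 -0.2543  0.1192] 0.74
short_tamper_foot [ 0.4655 -0.1579  0.1179] 0.71
low_step [0.5296 0.1367 0.0154] 0.86
low_step [ 0.5789 -0.2828  0.1207] 0.64
high_step [0.5674 0.2375 0.0688] 0.88
high_step [ 0.725  -0.0134 -0.0033] 0.43
stand [ 0.5511  0.1838 -0.    ] 0.56
stand [ 0.4815 -0.2544  0.1198] 0.16
scale_platter [ 0.533  -0.203   0.0782] 0.63
tub_a [ 7.359e-01  1.818e-01 -3.000e-04] 0.82
tape [ 0.7271 -0.0123 -0.0023] 0.84
side
long_tamper_handle [ 0.5819 -0.2886  0.1183] 0.71
long_tamper_foot [ 0.5841 -0.1379  0.1198] 0.98
short_tamper_handle [ 0.4886 -0.2576  0.1209] 0.81
short_tamper_foot [ 0.4711 -0.1574  0.1187] 0.63
low_step [0.5315 0.1392 0.0206] 0.56
high_step [0.568  0.2351 0.0629] 0.94
stand [ 0.5491  0.1835 -0.0012] 0.86
scale_platter [ 0.5385 -0.2096  0.0789] 0.94
tub_a [0.74   0.1758 0.002 ] 0.91
tub_a [ 0.7265 -0.0196  0.0063] 0.5
tape [ 0.7287 -0.0185  0.0045] 0.59
tape [0.5506 0.1834 0.0013] 0.33
```

View pics/scene0.png

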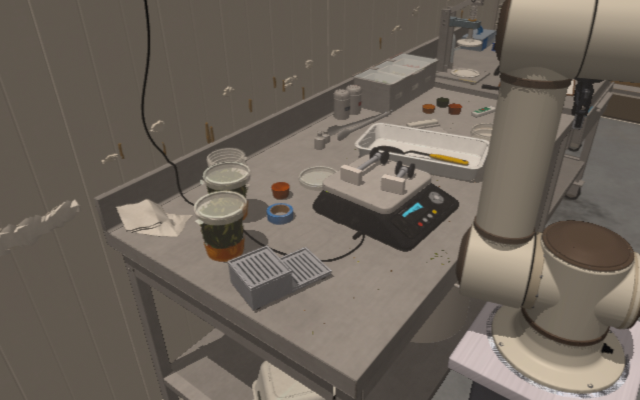

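View pics/side0.png

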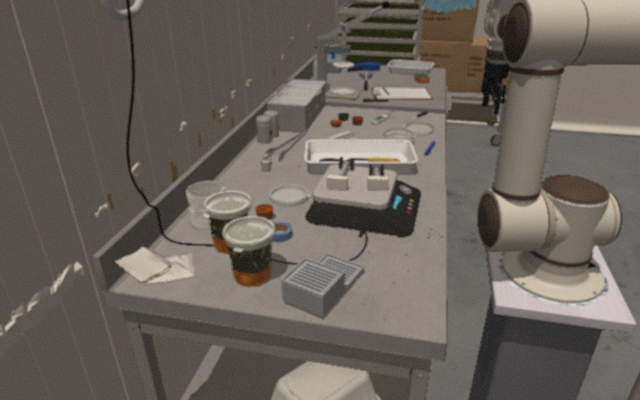

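```bash
python3 -c "
import workcell as w
print(w.tcp_to_grasp)
print([n for n in dir(w) if n[0]!='_'])"
python3 -m pendant '[[100,[45,25,5],[0,0,8]],[100,[90,50,10],[0,0,16]],[100,[135,75,10],[0,0,24]],[100,[180,100,15],[0,0,32]],[100,[225,125,15],[0,0,40]],[100,[270,150,20],[0,0,48]],[100,[315,175,20],[0,0,56]],[100,[360,200,20],[0,0,64]],[100,[405,225,20],[0,0,70]],[100,[432,243,20],[0,0,73]],[100,[432,243,20],[0,0,73]],[100,[432,243,20],[0,0,73]]]' 60
python3 - <<'E'
from h import *
o=get_obs(); print(o['ee_pos'],o['tcp_rot'],o['q'],o['opening'])
L=['long_tamper_handle','long_tamper_foot','short_tamper_handle','short_tamper_foot']
p=camera('wrist'); pin(p,L); save(p,'w1.png'); print(p['T_tool_cam'])
E
```

```text
0.0187
['PlanningError', 'camera', 'get_obs', 'job_done', 'pinpoint', 'regions_of', 'tcp_to_grasp']
time: 2.6
ee_pos: [0.5809, -0.2866, 0.2512]
tcp_rot: [-180.0, 0.0, 88.7]
wrist_force: [-0.3, -0.5, 0.5]
opening: 0.0854
[ 0.58087352 -0.28659029  0.25118231] [-1.79973772e+02  4.64855017e-04  8.87102748e+01] [-2.62556669e+01  1.99344233e+01  2.99245429e+01  1.00013701e+02
 -1.14918947e-02  6.50340608e+01] 0.08536428620885786
long_tamper_handle [ 0.5836 -0.2845  0.1201] 0.76
short_tamper_handle [ 0.4863 -0.2541  0.1182] 0.87
short_tamper_foot [ 0.4737 -0.1615  0.1202] 0.77
[[ 5.47315759e-04 -9.48842346e-01 -3.15749746e-01  7.98575707e-02]
 [ 9.99999844e-01  4.84411154e-04  2.77706818e-04  7.38155803e-04]
 [-1.10547290e-04 -3.15749849e-01  9.48842464e-01 -1.41562611e-01]
 [ 0.00000000e+00  0.00000000e+00  0.00000000e+00  1.00000000e+00]]
```

View pics/w1.png

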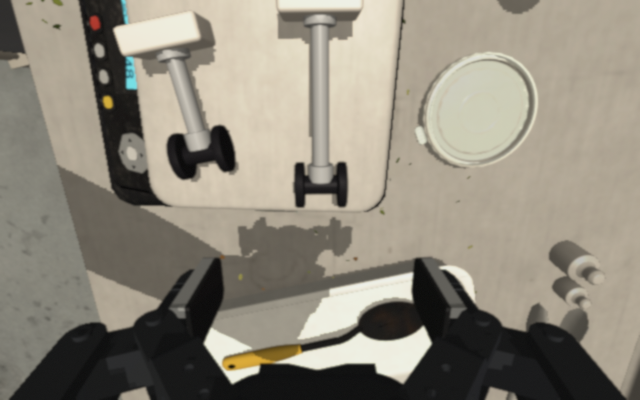

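```bash

python3 -m pendant '[[100,[1,1,-40],[0,0,0]],[100,[1,1,-80],[0,0,0]],[100,[1,1,-110],[0,0,0]],[100,[1,1,-130],[0,0,0]],[100,[1,1,-142],[0,0,0]],[100,[1,1,-150],[0,0,0]],[100,[1,1,-150],[0,0,0]],[30,[1,1,-150],[0,0,0]],[30,[1,1,-150],[0,0,0]],[30,[1,1,-150],[0,0,0]],[30,[1,1,-150],[0,0,0]],[30,[1,1,-150],[0,0,0]],[30,[1,1,-150],[0,0,0]]]' 60
python3 - <<'E'
from h import *
o=get_obs(); print(o['ee_pos'],o['tcp_rot'],o['wrist_force'],o['torque'],o['opening'])
p=camera('wrist'); save(p,'w2.png')
E
```

```text
time: 4.47
ee_pos: [0.582, -0.2862, 0.1025]
tcp_rot: [179.9, 0.0, 88.7]
wrist_force: [0.3, 0.3, 5.3]
opening: 0.0435
[ 0.58197207 -0.28617491  0.10248514] [1.79902278e+02 4.36968899e-02 8.86659792e+01] [0.28293881 0.27247692 5.32989012] [ 0.07829311  0.02844129 -0.02645445] 0.04347450055299401
```

View pics/w2.png

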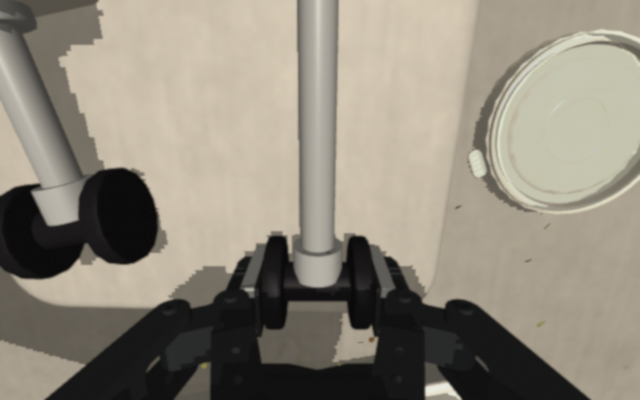

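```bash

python3 -m pendant '[[30,[0,0,10],[0,0,0]],[30,[0,0,30],[0,0,0]],[30,[0,0,60],[0,0,0]],[30,[0,0,90],[0,0,0]],[30,[0,0,120],[0,0,0]],[30,[0,0,150],[0,0,0]],[30,[0,0,180],[0,0,0]],[30,[0,0,205],[0,0,0]],[30,[0,0,220],[0,0,0]],[30,[0,0,220],[0,0,0]],[30,[0,0,220],[0,0,0]]]' 60
cat > st.py <<'E'
from h import *
import sys
o=get_obs(); print('t',o['time'],o['ee_pos'],o['wrist_force'],o['torque'],o['opening'])
w=sys.argv[1]
for c in ['side','scene']:
    p=camera(c); print(c); pin(p,[w+'_tamper_handle',w+'_tamper_foot']); save(p,'%s_%d.png'%(c,o['time']*10))
E
python3 st.py long
```

```text
time: 5.9
ee_pos: [0.5819, -0.2862, 0.3215]
tcp_rot: [180.0, 0.0, 88.7]
wrist_force: [0.4, -0.0, -4.2]
opening: 0.043
t 5.9 [ 0.58192693 -0.28617822  0.3214523 ] [ 0.4048534  -0.02515576 -4.22615732] [-0.35903085 -0.00580945 -0.00365366] 0.043001054525314254
side
long_tamper_handle [ 0.5363 -0.2037  0.077 ] 0.74
long_tamper_handle [ 0.5816 -0.2865  0.3407] 0.6
long_tamper_foot [ 0.5827 -0.1398  0.3394] 0.85
long_tamper_foot [ 0.486  -0.2574  0.1243] 0.45
long_tamper_foot [0.5515 0.1836 0.0013] 0.31
scene
long_tamper_handle [ 0.5811 -0.2838  0.3405] 0.63
long_tamper_handle [ 0.4821 -0.2529  0.1174] 0.21
long_tamper_foot [ 0.587  -0.1383  0.3382] 0.8
```

```bash

python3 -m pendant '[[30,[0,0,0],[0,0,0]],[30,[0,0,0],[0,0,0]],[30,[0,0,0],[0,0,0]],[30,[0,0,0],[0,0,0]]]' 20
python3 st.py long
python3 -m pendant '[[45,[0,0,0],[0,0,0]],[46,[0,0,0],[0,0,0]],[47,[0,0,0],[0,0,0]],[48,[0,0,0],[0,0,0]]]' 20
python3 st.py long
```

```text
time: 6.7
ee_pos: [0.5818, -0.2861, 0.3222]
tcp_rot: [179.9, 0.0, 88.7]
wrist_force: [-0.3, -0.3, -3.3]
opening: 0.0435
t 6.7 [ 0.58181903 -0.28613663  0.32216744] [-0.29061317 -0.3105042  -3.3244682 ] [-0.33917422  0.03594768  0.05120414] 0.04349222726138056
side
long_tamper_handle [ 0.5818 -0.2885  0.341 ] 0.97
long_tamper_foot [ 0.5853 -0.1387  0.337 ] 0.75
scene
long_tamper_handle [ 0.5831 -0.2821  0.3371] 0.8
long_tamper_foot [ 0.5872 -0.1386  0.3387] 0.79
time: 7.5
ee_pos: [0.5818, -0.2861, 0.3222]
tcp_rot: [179.9, 0.0, 88.7]
wrist_force: [-0.3, -0.3, -3.2]
opening: 0.0428
t 7.5 [ 0.58182183 -0.28611634  0.32215585] [-0.26620138 -0.33039831 -3.17304738] [-0.31356843  0.0706576  -0.00675605] 0.04278384899446081
side
long_tamper_handle [ 0.5817 -0.2874  0.3394] 0.78
long_tamper_handle [ 0.4848 -0.2595  0.0957] 0.57
long_tamper_foot [ 0.5851 -0.1371  0.3375] 0.93
scene
long_tamper_handle [ 0.5781 -0.2859  0.3385] 0.71
long_tamper_handle [ 0.4817 -0.2549  0.1176] 0.56
long_tamper_handle [ 5.534e-01  1.847e-01 -2.000e-04] 0.18
long_tamper_foot [ 0.5855 -0.1397  0.3394] 0.92
```

```bash

cat > tq.py <<'E'
from workcell import *
o=get_obs(); print('torque',o['torque'],o['opening'],o['wrist_force'][2])
E
for i in 1; do
python3 -m pendant '[[49.5,[0,0,0],[0,0,0]],[49.5,[0,0,0],[0,0,0]]]' 20 |tail -1; python3 tq.py
python3 -m pendant '[[50.2,[0,0,0],[0,0,0]],[50.2,[0,0,0],[0,0,0]]]' 20|tail -1; python3 tq.py
python3 -m pendant '[[50.6,[0,0,0],[0,0,0]],[50.6,[0,0,0],[0,0,0]]]' 20|tail -1; python3 tq.py
python3 -m pendant '[[51,[0,0,0],[0,0,0]],[51,[0,0,0],[0,0,0]]]' 20|tail -1; python3 tq.py
done; python3 st.py long
```

```text
opening: 0.0433
torque [-0.33443759  0.0321698   0.03212556] 0.043332563002758014 -3.6663502625747566
opening: 0.0435
torque [-0.30107744  0.05533089  0.02314438] 0.043482390676272485 -3.0742256041277156
opening: 0.0433
torque [-0.31273372 -0.03349895  0.02748596] 0.0432671804623452 -2.5557185813987036
opening: 0.0439
torque [-2.99277872e-01 -1.90587960e-04 -2.14570305e-02] 0.04387490350412553 -3.9786245313832627
t 8.8 [ 0.58183738 -0.28611597  0.32216026] [ 0.03502784  0.68079833 -3.97862453] [-2.99277872e-01 -1.90587960e-04 -2.14570305e-02] 0.04387490350412553
side
long_tamper_handle [ 0.581  -0.2874  0.34  ] 0.63
long_tamper_foot [ 0.5834 -0.1407  0.3377] 0.71
scene
long_tamper_handle [ 0.5833 -0.2845  0.3416] 0.7
long_tamper_foot [ 0.5878 -0.14    0.3416] 0.8
```

```bash

cat > ck.py <<'E'
from workcell import *
import sys
o=get_obs(); print('tq %.3f open %.4f fz %.1f'%(o['torque'][0],o['opening'],o['wrist_force'][2]))
sys.exit(abs(o['torque'][0])<0.2)
E
P="python3 -m pendant"
$P '[[51.2,[0,0,0],[0,0,0]],[51.2,[0,0,0],[0,0,0]]]' 20 >/dev/null; python3 ck.py &&
$P '[[51.4,[0,0,0],[0,0,0]],[51.4,[0,0,0],[0,0,0]]]' 20 >/dev/null; python3 ck.py &&
$P '[[51.6,[0,0,0],[0,0,0]],[51.6,[0,0,0],[0,0,0]]]' 20 >/dev/null; python3 ck.py || exit
$P '[[51.8,[0,0,0],[0,0,0]],[51.8,[0,0,0],[0,0,0]]]' 20 >/dev/null; python3 ck.py || exit
$P '[[52,[0,0,0],[0,0,0]],[52,[0,0,0],[0,0,0]]]' 20 >/dev/null; python3 ck.py || exit
$P '[[52.2,[0,0,0],[0,0,0]],[52.2,[0,0,0],[0,0,0]]]' 20 >/dev/null; python3 ck.py
```

```text
tq -0.122 open 0.0439 fz -3.3
tq -0.122 open 0.0439 fz -3.3
tq -0.122 open 0.0439 fz -3.3True
True
True
```

```bash

python3 -m pendant '[[51.2,[0,0,0],[0,0,0]],[51.2,[0,0,0],[0,0,0]]]' 20 >/dev/null; python3 tq.py; python3 st.py long
```

```text
torque [-0.40721396 -0.00900168 -0.00642716] 0.04394337788586457 -4.056080223749791
t 9.6 [ 0.58182531 -0.28618961  0.32205221] [-0.04484937 -0.24226781 -4.05608022] [-0.40721396 -0.00900168 -0.00642716] 0.04394337788586457
side
long_tamper_handle [ 0.5811 -0.2963  0.3396] 0.59
long_tamper_foot [ 0.5822 -0.2567  0.199 ] 0.8
scene
long_tamper_handle [ 0.5783 -0.2906  0.3415] 0.66
long_tamper_foot [ 0.5841 -0.2538  0.1968] 0.65
```

```bash

python3 -m pendant '[[51.3,[0,0,0],[0,0,0]],[51.3,[0,0,0],[0,0,0]]]' 20 >/dev/null; python3 st.py long;python3 -m pendant '[[51.4,[0,0,0],[0,0,0]],[51.4,[0,0,0],[0,0,0]]]' 20 >/dev/null; python3 st.py long
```

```text
t 10.15 [ 0.58185329 -0.285935    0.32221535] [-2.77033298e-02 -2.20028978e-03 -2.74105472e+00] [-0.04072556  0.07549219  0.0170181 ] 0.04376001495853126
side
long_tamper_handle [ 0.5826 -0.2965  0.3421] 0.89
long_tamper_foot [ 0.5823 -0.2582  0.1979] 0.95
scene
long_tamper_handle [ 0.5799 -0.2941  0.34  ] 0.83
long_tamper_foot [ 0.5834 -0.2533  0.199 ] 0.8
t 10.7 [ 0.58184508 -0.28596474  0.32218233] [-0.5507912  -0.01479708 -3.11287555] [-0.04995324 -0.0480627   0.02473283] 0.04395546155901053
side
long_tamper_handle [ 0.5787 -0.2961  0.3426] 0.83
long_tamper_foot [ 0.5816 -0.2529  0.198 ] 0.64
scene
long_tamper_handle [ 0.5801 -0.2919  0.3413] 0.7
long_tamper_handle [0.7375 0.182  0.0013] 0.52
long_tamper_foot [ 0.5841 -0.2552  0.1951] 0.59
long_tamper_foot [ 0.5788 -0.2931  0.3397] 0.22
```

```bash

cat > ang.py <<'E'
from h import *
import sys
w=sys.argv[1]; a=[]
for c in ['side','scene','side','scene']:
    p=camera(c)
    f=[d['position'] for d in pinpoint(p,w+'_tamper_foot') if d['position'][2]>.12 and d['confidence']>.5]
    h=[d['position'] for d in pinpoint(p,w+'_tamper_handle') if d['position'][2]>.3 and d['confidence']>.5]
    if f and h: a.append(np.r_[h[0],f[0]])
m=np.mean(a,0); d=m[3:]-m[:3]; o=get_obs()
ang=np.degrees(np.arctan2(np.hypot(*d[:2]),-d[2]))
print('angle %.1f'%ang,np.round(m,4),'tcp',np.round(o['ee_pos'],4),'tq %.3f open %.4f'%(o['torque'][0],o['opening']))
sys.exit(ang<6)
E
python3 -m pendant '[[51.5,[0,0,0],[0,0,0]],[51.5,[0,0,0],[0,0,0]]]' 20 >/dev/null; python3 ang.py long || exit
python3 -m pendant '[[51.6,[0,0,0],[0,0,0]],[51.6,[0,0,0],[0,0,0]]]' 20 >/dev/null; python3 ang.py long || exit
python3 -m pendant '[[51.7,[0,0,0],[0,0,0]],[51.7,[0,0,0],[0,0,0]]]' 20 >/dev/null; python3 ang.py long
```

```text
return _methods._mean(a, axis=axis, dtype=dtype,
  ret = ret.dtype.type(ret / rcount)
Traceback (most recent call last):
  File "ang.py", line 9, in <module>
    m=np.mean(a,0); d=m[3:]-m[:3]; o=get_obs()
                      ~^^^^
IndexError: invalid index to scalar variable.
```

```bash
python3 st.py long; ls pics
```

```text
t 11.85 [ 0.58185218 -0.28597612  0.32219211] [ 0.62812596 -0.25388879  0.0048889 ] [0.0028195  0.00097122 0.00410906] 0.044457836242392655
side
long_tamper_handle [ 0.5799 -0.3056  0.2476] 0.75
long_tamper_foot [ 0.5806 -0.2724  0.102 ] 0.61
long_tamper_foot [ 0.7287 -0.0148  0.0063] 0.55
scene
long_tamper_handle [ 0.5827 -0.27    0.2528] 0.91
long_tamper_foot [ 0.581  -0.272   0.0991] 0.55
both.png
scene0.png
scene_101.png
scene_107.png
scene_118.png
scene_59.png
scene_67.png
scene_75.png
scene_88.png
scene_96.png
side0.png
side_101.png
side_107.png
side_118.png
side_59.png
side_67.png
side_75.png
side_88.png
side_96.png
w1.png
w2.png
```

```bash
python3 - <<'E'
from h import *
o=get_obs(); print(o['time'])
p=camera('side'); pin(p,['long_tamper_handle','long_tamper_foot']); q=camera('wrist'); pin(q,['long_tamper_handle','long_tamper_foot'])
a=cv2.resize(p['img'][100:300,250:490],None,fx=2,fy=2); b=cv2.resize(q['img'],None,fx=.5,fy=.5)
c=np.zeros((600,480,3),np.uint8); c[:400]=a; c[400:,:320]=b
save({'img':c},'drop.png')
E
```

```text
12.15
long_tamper_handle [ 0.5831 -0.25    0.2515] 0.82
long_tamper_foot [ 0.5803 -0.2741  0.1042] 0.94
long_tamper_foot [ 0.7271 -0.0144  0.0038] 0.56
long_tamper_handle [ 0.585  -0.2858  0.2523] 0.91
long_tamper_foot [ 0.5819 -0.2676  0.1008] 0.6
```

View pics/drop.png

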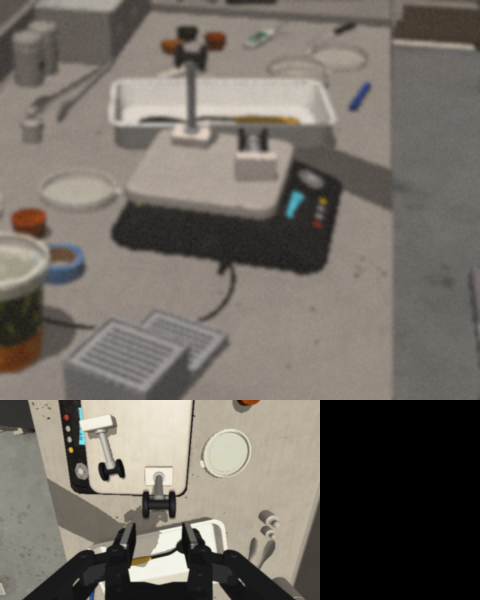

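The tamper slipped out, but it is standing upright on its foot on the pan at about (190,130) in the crop. I'll let it settle and re-measure before picking it up.

```bash
python3 -m pendant '[[100,[0,0,0],[0,0,0]],[100,[0,0,0],[0,0,0]],[100,[0,0,0],[0,0,0]],[100,[0,0,0],[0,0,0]],[100,[0,0,0],[0,0,0]],[100,[0,0,0],[0,0,0]],[100,[0,0,0],[0,0,0]],[100,[0,0,0],[0,0,0]]]' 60
python3 - <<'E'
from h import *
for i in 'ab':
  for c in ['side','scene','wrist']:
    p=camera(c); print(c);pin(p,['long_tamper_handle','long_tamper_foot'])
E
```

```text
time: 13.45
ee_pos: [0.5819, -0.286, 0.3222]
tcp_rot: [179.9, 0.0, 88.7]
wrist_force: [-1.2, 0.1, 0.7]
opening: 0.0854
side
long_tamper_handle [ 0.5853 -0.2687  0.249 ] 0.84
long_tamper_foot [ 0.5825 -0.2769  0.0976] 0.59
scene
long_tamper_handle [ 0.5793 -0.2659  0.2501] 0.68
long_tamper_handle [ 0.4836 -0.2598  0.0958] 0.43
long_tamper_foot [ 0.5856 -0.2745  0.0998] 0.6
wrist
long_tamper_handle [ 0.5841 -0.2716  0.2492] 0.73
long_tamper_foot [ 0.5826 -0.2705  0.0988] 0.61
side
long_tamper_handle [ 0.5814 -0.2749  0.2505] 0.85
long_tamper_foot [0.5675 0.2359 0.0682] 0.64
long_tamper_foot [ 0.5828 -0.2755  0.0965] 0.58
scene
long_tamper_handle [ 0.5821 -0.2693  0.2501] 0.75
long_tamper_foot [ 0.5853 -0.2704  0.1   ] 0.79
long_tamper_foot [ 0.4832 -0.2561  0.095 ] 0.48
wrist
long_tamper_handle [ 0.582  -0.2682  0.2489] 0.9
long_tamper_foot [ 0.5829 -0.2692  0.0979] 0.57
```

```bash
python3 -m pendant '[[100,[1,16,-15],[0,0,0]],[100,[1,16,-40],[0,0,0]],[100,[1,16,-65],[0,0,0]],[100,[1,16,-82],[0,0,0]],[100,[1,16,-90],[0,0,0]],[100,[1,16,-90],[0,0,0]],[100,[1,16,-90],[0,0,0]],[30,[1,16,-90],[0,0,0]],[30,[1,16,-90],[0,0,0]],[30,[1,16,-90],[0,0,0]],[30,[1,16,-90],[0,0,0]],[30,[1,16,-90],[0,0,0]],[30,[1,16,-90],[0,0,0]],[30,[1,16,-82],[0,0,0]],[30,[1,16,-65],[0,0,0]],[30,[1,16,-40],[0,0,0]],[30,[1,16,-10],[0,0,0]],[30,[1,16,10],[0,0,0]],[30,[1,16,20],[0,0,0]],[30,[1,16,20],[0,0,0]]]' 60
python3 ang.py long
```

```text
time: 16.85
ee_pos: [0.5832, -0.2701, 0.3423]
tcp_rot: [179.9, 0.0, 88.7]
wrist_force: [0.6, 0.8, -3.2]
opening: 0.0432
angle 2.1 [ 0.5831 -0.2787  0.3586  0.5821 -0.2733  0.2085] tcp [ 0.5828 -0.27    0.3422] tq 0.032 open 0.0434True
```

```bash
python3 -m pendant '[[30,[-1,10,0],[0,0,0]],[30,[-4,30,0],[0,0,-1]],[30,[-8,60,0],[0,0,-3]],[30,[-12,95,0],[0,0,-5]],[30,[-16,130,0],[0,0,-7]],[30,[-20,165,0],[0,0,-9]],[30,[-25,200,0],[0,0,-11]],[30,[-29,235,0],[0,0,-13]],[30,[-33,270,0],[0,0,-15]],[30,[-37,305,0],[0,0,-17]],[30,[-42,340,0],[0,0,-19]],[30,[-46,370,-10],[0,0,-19]],[30,[-49,395,-25],[0,0,-19]],[30,[-51,408,-45],[0,0,-19]],[30,[-51,411,-70],[0,0,-19]],[30,[-51,411,-95],[0,0,-19]],[30,[-51,411,-115],[0,0,-19]],[30,[-51,411,-130],[0,0,-19]],[30,[-51,411,-130],[0,0,-19]],[30,[-51,411,-130],[0,0,-19]]]' 60
python3 - <<'E'
from h import *
o=get_obs(); print(o['ee_pos'],o['tcp_rot'],o['wrist_force'])
for c in ['side','scene','wrist']:
    p=camera(c); print(c); pin(p,['long_tamper_handle','long_tamper_foot','low_step','high_step']); save(p,c+'_p1.png')
    if c=='side': a=cv2.resize(p['img'][170:370,200:420],None,fx=2,fy=2)
b=cv2.resize(p['img'],None,fx=.55,fy=.55)
m=np.zeros((620,440,3),np.uint8);m[:400]=a;m[400:,:352]=b;save({'img':m[:600]},'p1.png')
E
```

```text
time: 19.95
ee_pos: [0.5319, 0.1412, 0.2131]
tcp_rot: [179.9, -0.0, 69.7]
wrist_force: [0.6, -0.0, -2.2]
opening: 0.0435
[0.53194879 0.14115225 0.21311142] [ 1.79876417e+02 -2.56168377e-02  6.96692394e+01] [ 0.58126255 -0.03664323 -2.19058743]
side
long_tamper_handle [0.532  0.1388 0.23  ] 0.63
long_tamper_foot [0.5317 0.1366 0.0819] 0.79
low_step [0.5325 0.1369 0.0159] 0.96
high_step [0.5732 0.2334 0.0699] 0.84
scene
long_tamper_handle [0.5281 0.1425 0.2275] 0.68
long_tamper_foot [0.5305 0.138  0.0793] 0.79
low_step [0.5319 0.1358 0.0172] 0.62
high_step [0.5677 0.2369 0.0713] 0.89
wrist
long_tamper_handle [0.5319 0.1397 0.2289] 0.66
long_tamper_foot [0.5298 0.1421 0.0771] 0.76
long_tamper_foot [ 0.7344  0.1776 -0.0019] 0.31
low_step [0.5314 0.1359 0.0126] 0.85
high_step [0.5694 0.2372 0.0659] 0.72
high_step [ 7.354e-01  1.773e-01 -7.000e-04] 0.63
```

View pics/p1.png

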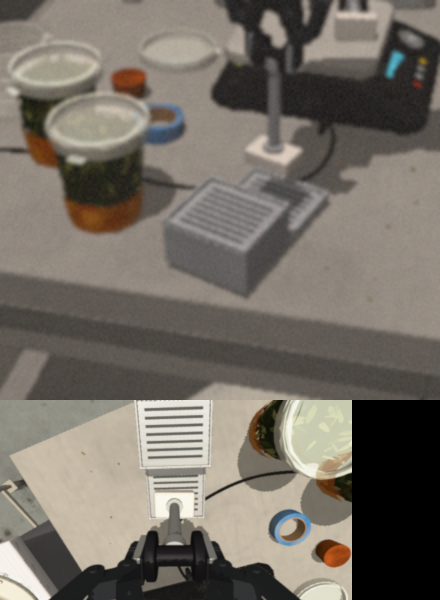

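```bash
cat > fz.py <<'E'
from workcell import *
import sys
o=get_obs(); print('z %.4f fz %.1f open %.4f'%(o['ee_pos'][2],o['wrist_force'][2],o['opening']), o['torque'].round(2))
sys.exit(o['wrist_force'][2]>float(sys.argv[1]))
E
python3 -m pendant '[[30,[1,-2,-10],[0,0,0]],[30,[1,-2,-25],[0,0,0]],[30,[1,-2,-38],[0,0,0]],[30,[1,-2,-48],[0,0,0]],[30,[1,-2,-54],[0,0,0]],[30,[1,-2,-54],[0,0,0]]]' 60 >/dev/null; python3 fz.py 1 || exit
python3 -m pendant '[[30,[0,0,-2],[0,0,0]],[30,[0,0,-4],[0,0,0]]]' 60 >/dev/null; python3 fz.py 1 || exit
python3 -m pendant '[[30,[0,0,-1],[0,0,0]],[30,[0,0,-2],[0,0,0]]]' 60 >/dev/null; python3 fz.py 1 || exit
python3 -m pendant '[[30,[0,0,-1],[0,0,0]],[30,[0,0,-2],[0,0,0]]]' 60 >/dev/null; python3 fz.py 1 || exit
python3 -m pendant '[[30,[0,0,-1],[0,0,0]],[30,[0,0,-2],[0,0,0]]]' 60 >/dev/null; python3 fz.py 1
```

```text
z 0.1578 fz -3.5 open 0.0433 [-0.03 -0.06 -0.05]False
```

```bash
sed -i 's/sys.exit(\(.*\))$/sys.exit(int(\1))/' fz.py ck.py ang.py; tail -1 fz.py
python3 -m pendant '[[30,[0,0,-2],[0,0,0]],[30,[0,0,-4],[0,0,0]]]' 60 >/dev/null; python3 fz.py 1 || exit
python3 -m pendant '[[30,[0,0,-1],[0,0,0]],[30,[0,0,-2],[0,0,0]]]' 60 >/dev/null; python3 fz.py 1 || exit
python3 -m pendant '[[30,[0,0,-1],[0,0,0]],[30,[0,0,-2],[0,0,0]]]' 60 >/dev/null; python3 fz.py 1 || exit
python3 -m pendant '[[30,[0,0,-1],[0,0,0]],[30,[0,0,-2],[0,0,0]]]' 60 >/dev/null; python3 fz.py 1
```

```text
sys.exit(int(o['wrist_force'][2]>float(sys.argv[1])))
z 0.1541 fz -2.6 open 0.0434 [ 0.08  0.   -0.03]
z 0.1521 fz -3.1 open 0.0435 [ 0.03 -0.01  0.07]
z 0.1501 fz -3.3 open 0.0432 [0.07 0.03 0.04]
z 0.1497 fz 13.3 open 0.0435 [-0.1   1.46  0.02]
```

```bash

python3 -m pendant '[[50.5,[0,0,0],[0,0,0]],[51,[0,0,0],[0,0,0]],[51.4,[0,0,0],[0,0,0]],[52,[0,0,0],[0,0,0]],[54,[0,0,0],[0,0,0]],[60,[0,0,0],[0,0,0]],[70,[0,0,0],[0,0,0]],[85,[0,0,0],[0,0,0]],[85,[0,0,0],[0,0,0]],[85,[0,0,10],[0,0,0]],[85,[0,0,30],[0,0,0]],[85,[0,0,60],[0,0,0]],[85,[0,0,90],[0,0,0]],[85,[0,0,130],[0,0,0]],[85,[0,0,160],[0,0,0]],[100,[0,0,160],[0,0,0]]]' 20
python3 - <<'E'
from h import *
for c in ['side','scene','wrist']:
    p=camera(c); print(c); pin(p,['long_tamper_handle','long_tamper_foot','short_tamper_handle','short_tamper_foot'])
E
```

```text
time: 24.45
ee_pos: [0.5335, 0.1395, 0.3128]
tcp_rot: [179.6, -0.2, 69.7]
wrist_force: [0.8, 0.6, -0.5]
opening: 0.085
side
long_tamper_handle [0.5342 0.135  0.1682] 0.81
long_tamper_foot [0.5318 0.1365 0.0175] 0.86
short_tamper_handle [ 0.4867 -0.2578  0.1237] 0.69
short_tamper_foot [ 0.4692 -0.1597  0.1168] 0.58
scene
long_tamper_handle [0.5277 0.1394 0.1671] 0.66
short_tamper_handle [ 0.4825 -0.2553  0.1174] 0.93
short_tamper_foot [ 0.4643 -0.1575  0.1196] 0.94
short_tamper_foot [ 0.5346 -0.207   0.0777] 0.3
wrist
long_tamper_handle [0.5336 0.1388 0.1679] 0.71
long_tamper_foot [0.5338 0.1394 0.0146] 0.86
```

```bash

python3 -m pendant '[[100,[-2,-20,0],[0,0,2]],[100,[-8,-60,0],[0,0,5]],[100,[-14,-110,0],[0,0,9]],[100,[-20,-160,0],[0,0,13]],[100,[-26,-210,0],[0,0,17]],[100,[-32,-260,-10],[0,0,21]],[100,[-38,-310,-30],[0,0,25]],[100,[-44,-360,-50],[0,0,28]],[100,[-48,-385,-60],[0,0,30]],[100,[-48,-395,-63],[0,0,30]],[100,[-48,-395,-63],[0,0,30]],[100,[-48,-395,-63],[0,0,30]]]' 60
python3 - <<'E'
from h import *
o=get_obs();print(o['ee_pos'],o['tcp_rot'])
p=camera('wrist'); pin(p,['short_tamper_handle','short_tamper_foot']); save(p,'w3.png')
E
```

```text
time: 26.7
ee_pos: [0.4853, -0.2549, 0.2474]
tcp_rot: [179.8, -0.0, 99.7]
wrist_force: [-0.4, -0.3, 0.8]
opening: 0.0855
[ 0.48534901 -0.25485329  0.2474056 ] [ 1.79805507e+02 -4.35466594e-02  9.97102938e+01]
short_tamper_handle [ 0.4871 -0.2527  0.1175] 0.9
short_tamper_handle [ 0.5379 -0.2012  0.0802] 0.39
short_tamper_foot [ 0.4698 -0.1594  0.1209] 0.71
```

View pics/w3.png

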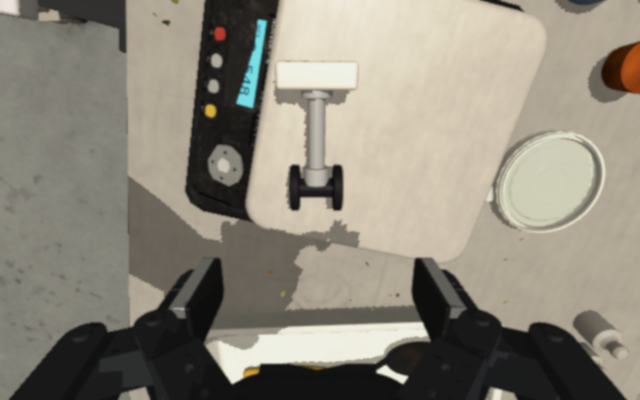

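```bash

python3 -m pendant '[[100,[0,1,-40],[0,0,0]],[100,[0,1,-80],[0,0,0]],[100,[0,1,-110],[0,0,0]],[100,[0,1,-130],[0,0,0]],[100,[0,1,-140],[0,0,0]],[100,[0,1,-146],[0,0,0]],[100,[0,1,-146],[0,0,0]],[30,[0,1,-146],[0,0,0]],[30,[0,1,-146],[0,0,0]],[30,[0,1,-146],[0,0,0]],[30,[0,1,-146],[0,0,0]],[30,[0,1,-146],[0,0,0]],[30,[0,1,-140],[0,0,0]],[30,[0,1,-120],[0,0,0]],[30,[0,1,-90],[0,0,0]],[30,[0,1,-60],[0,0,0]],[30,[0,1,-30],[0,0,0]],[30,[0,1,5],[0,0,0]],[30,[0,1,18],[0,0,0]],[30,[0,1,18],[0,0,0]]]' 60
python3 st.py short
python3 -m pendant '[[49,[0,0,0],[0,0,0]],[50,[0,0,0],[0,0,0]],[50.6,[0,0,0],[0,0,0]],[51,[0,0,0],[0,0,0]]]' 20 >/dev/null
python3 st.py short
```

```text
time: 29.35
ee_pos: [0.4855, -0.254, 0.2651]
tcp_rot: [179.8, -0.0, 99.7]
wrist_force: [0.5, 0.2, -3.9]
opening: 0.0432
t 29.35 [ 0.48553395 -0.25404871  0.26512933] [ 0.46845679  0.19259363 -3.92279456] [-1.58633436e-01 -5.43294501e-02 -1.15637792e-04] 0.04321353161494503
side
short_tamper_handle [0.5699 0.2357 0.0674] 0.74
short_tamper_handle [ 0.4853 -0.2566  0.2838] 0.73
short_tamper_handle [0.5327 0.1396 0.0194] 0.71
short_tamper_foot [ 0.467  -0.1582  0.2812] 0.61
scene
short_tamper_handle [ 0.4832 -0.2532  0.2807] 0.81
short_tamper_handle [0.5313 0.1376 0.016 ] 0.64
short_tamper_foot [ 0.4661 -0.1607  0.2803] 0.69
t 30.15 [ 0.48503189 -0.25379358  0.26421627] [ 0.68381309  0.11992381 -3.8698627 ] [-0.16007368 -0.07469765 -0.0204997 ] 0.04361907738039332
side
short_tamper_handle [ 0.4851 -0.2571  0.2848] 0.77
short_tamper_handle [0.5505 0.1796 0.0006] 0.38
short_tamper_foot [ 0.4662 -0.1531  0.2802] 0.6
short_tamper_foot [ 0.5379 -0.2036  0.0801] 0.29
scene
short_tamper_handle [ 0.4816 -0.2543  0.2814] 0.58
short_tamper_handle [ 0.7263 -0.0143 -0.0045] 0.56
short_tamper_foot [ 0.4636 -0.1574  0.2858] 0.83
short_tamper_foot [0.5321 0.138  0.0146] 0.73
short_tamper_foot [ 0.5526  0.1841 -0.006 ] 0.59
```

```bash
sed -i "s/\[2\]>.3 and/[2]>.2 and/; s/ang<6/ang<22/; s/,'side','scene'\]/]/" ang.py
python3 -m pendant '[[51.1,[0,0,0],[0,0,0]],[51.1,[0,0,0],[0,0,0]]]' 20 >/dev/null; python3 ang.py short || exit
python3 -m pendant '[[51.2,[0,0,0],[0,0,0]],[51.2,[0,0,0],[0,0,0]]]' 20 >/dev/null; python3 ang.py short || exit
python3 -m pendant '[[51.25,[0,0,0],[0,0,0]],[51.25,[0,0,0],[0,0,0]]]' 20 >/dev/null; python3 ang.py short || exit
python3 -m pendant '[[51.3,[0,0,0],[0,0,0]],[51.3,[0,0,0],[0,0,0]]]' 20 >/dev/null; python3 ang.py short
```

```text
angle 87.8 [ 0.4829 -0.2559  0.2831  0.4656 -0.1586  0.2793] tcp [ 0.485  -0.2538  0.2642] tq -0.194 open 0.0439
angle 86.7 [ 0.4824 -0.254   0.2831  0.4764 -0.2079  0.2804] tcp [ 0.485  -0.2538  0.2642] tq -0.239 open 0.0438
angle 89.7 [ 0.482  -0.257   0.283   0.4686 -0.1593  0.2824] tcp [ 0.485  -0.2538  0.2642] tq -0.200 open 0.0438
angle 34.6 [ 0.4852 -0.264   0.2722  0.4802 -0.2373  0.2328] tcp [ 0.485  -0.2538  0.2641] tq -0.157 open 0.0440
```

```bash

python3 -m pendant '[[51.3,[0,0,0],[0,0,0]]]' 20 >/dev/null; python3 ang.py short; python3 st.py short
```

```text
angle 33.2 [ 0.4825 -0.2605  0.2818  0.4751 -0.2083  0.2013] tcp [ 0.485  -0.2538  0.2642] tq -0.056 open 0.0440
t 33.075 [ 0.4850269  -0.25378493  0.26416211] [ 0.5741524   0.81582515 -2.77842184] [-0.05643157 -0.07694834 -0.07099386] 0.04399276339374179
side
short_tamper_handle [ 0.4882 -0.2634  0.2854] 0.79
short_tamper_foot [ 0.4774 -0.2063  0.202 ] 0.84
scene
short_tamper_handle [ 0.4849 -0.2612  0.2796] 0.86
short_tamper_foot [ 0.473  -0.2065  0.2009] 0.78
```

```bash

python3 -m pendant '[[51.35,[0,0,0],[0,0,0]]]' 20 >/dev/null; python3 ang.py short || exit;  python3 -m pendant '[[51.38,[0,0,0],[0,0,0]],[51.38,[0,0,0],[0,0,0]]]' 20 >/dev/null; python3 ang.py short
```

```text
angle 34.3 [ 0.4844 -0.2616  0.2838  0.4767 -0.2056  0.2012] tcp [ 0.485  -0.2538  0.2642] tq -0.073 open 0.0440
angle 33.5 [ 0.4853 -0.2619  0.285   0.4744 -0.2077  0.2015] tcp [ 0.485  -0.2538  0.2642] tq -0.076 open 0.0437
```

```bash
sed -i "s/ang<22/ang<6/" ang.py
python3 -m pendant '[[40,[0,0,0],[0,0,0]],[30,[0,0,0],[0,0,0]],[30,[0,0,0],[0,0,0]],[30,[0,-3,3],[-8,-1.4,0]],[30,[0,-6,6],[-16,-2.7,0]],[30,[0,-8,10],[-24,-4.1,0]],[30,[0,-10,10],[-32.5,-5.6,0]],[30,[0,-10,10],[-32.5,-5.6,0]],[30,[0,-10,10],[-32.5,-5.6,0]]]' 60
python3 ang.py short; python3 ang.py short
```

```text
time: 35.48
ee_pos: [0.4851, -0.2636, 0.2745]
tcp_rot: [179.8, 32.7, 99.7]
wrist_force: [-0.0, 0.2, -2.7]
opening: 0.0432
angle 1.6 [ 0.4834 -0.2604  0.2977  0.4832 -0.2576  0.1946] tcp [ 0.4851 -0.2643  0.2742] tq 0.799 open 0.0434
angle 1.0 [ 0.4835 -0.2606  0.2952  0.4816 -0.2606  0.1939] tcp [ 0.485  -0.2638  0.2741] tq 0.771 open 0.0432
```

```bash

python3 -m pendant '[[30,[0,5,20],[0,0,-1]],[30,[4,25,45],[0,0,-3]],[30,[9,55,70],[0,0,-5]],[30,[15,90,80],[0,0,-7]],[30,[22,130,80],[0,0,-9]],[30,[29,170,80],[0,0,-11]],[30,[36,210,80],[0,0,-14]],[30,[43,250,80],[0,0,-17]],[30,[50,290,80],[0,0,-20]],[30,[57,330,80],[0,0,-22]],[30,[64,370,80],[0,0,-25]],[30,[71,410,80],[0,0,-28]],[30,[77,445,80],[0,0,-30]],[30,[83,475,80],[0,0,-30]],[30,[86,490,80],[0,0,-30]],[30,[86,495,80],[0,0,-30]],[30,[86,495,80],[0,0,-30]],[30,[86,495,80],[0,0,-30]]]' 60
python3 - <<'E'
from h import *
o=get_obs(); print(o['ee_pos'],o['tcp_rot'],o['q'])
for c in ['side','scene','wrist']:
    p=camera(c); print(c); pin(p,['short_tamper_handle','short_tamper_foot','long_tamper_handle','long_tamper_foot','high_step']); save(p,c+'_p2.png')
    if c=='side': a=cv2.resize(p['img'][120:320,200:420],None,fx=2,fy=2)
b=cv2.resize(p['img'],(320,200))
m=np.zeros((600,440,3),np.uint8);m[:400]=a;m[400:,:320]=b;save({'img':m},'p2.png')
E
```

```text
time: 38.33
ee_pos: [0.5475, 0.2061, 0.3094]
tcp_rot: [177.4, 30.3, 69.7]
wrist_force: [0.3, 0.4, -2.8]
opening: 0.0437
[0.54748223 0.20611514 0.30941374] [177.4402058   30.26226927  69.74341934] [ 30.5299743   36.86212925  54.58180038 130.47025828 -20.66445592
 144.29545955]
side
short_tamper_handle [0.5491 0.2113 0.3352] 0.64
short_tamper_foot [0.5516 0.2125 0.2287] 0.56
long_tamper_handle [0.5333 0.1352 0.1657] 0.96
long_tamper_handle [0.5325 0.1341 0.0161] 0.2
long_tamper_foot [0.5312 0.1366 0.0182] 0.76
high_step [0.5679 0.2338 0.0653] 0.61
scene
short_tamper_handle [0.5443 0.2111 0.3278] 0.72
short_tamper_foot [0.5532 0.2123 0.2299] 0.87
long_tamper_handle [0.53   0.1366 0.1697] 0.66
long_tamper_foot [0.5303 0.1383 0.0181] 0.86
high_step [0.5652 0.2348 0.0703] 0.76
wrist
short_tamper_handle [0.5493 0.2137 0.331 ] 0.7
short_tamper_foot [0.554  0.209  0.2327] 0.69
long_tamper_handle [0.5476 0.2102 0.3278] 0.42
long_tamper_foot [0.5335 0.142  0.0144] 0.59
high_step [0.5688 0.2368 0.0659] 0.94
```

View pics/p2.png

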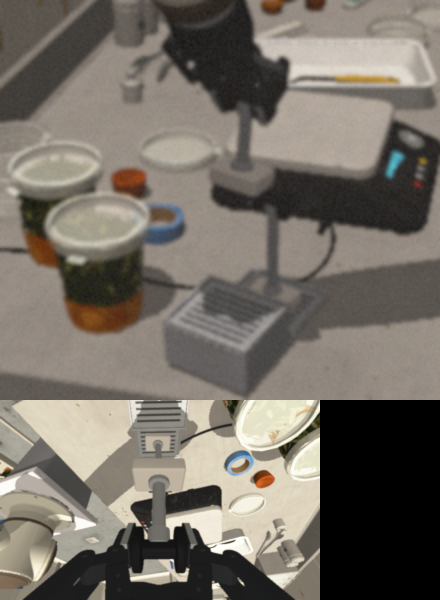

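```bash
cat > plan.py <<'E'
from h import *
from scipy.spatial.transform import Rotation as R
o=get_obs(); Rc=R.from_euler('xyz',o['tcp_rot'],degrees=True)
Rd=R.from_euler('xyz',[179.8,32.7,94.7],degrees=True)
print('turn',(Rd*Rc.inv()).as_rotvec(degrees=True).round(1))
# foot in tool frame, from hang at pick
R0=R.from_euler('xyz',[179.8,32.7,99.7],degrees=True)
ft=R0.inv().apply(np.array([.4825,-.2590,.1945])-[.4850,-.2638,.2742])
g=np.array([.5685,.2355,.066])
t=g-Rd.apply(ft); print('tcp target',t,'shift mm',(t-o['ee_pos'])*1000,'foot now',o['ee_pos']+Rc.apply(ft),'q',o['q'].round(1))
E
python3 plan.py
```

```text
turn [-2.1  2.3 23.7]
tcp target [0.57057214 0.23050038 0.1457    ] shift mm [  23.15182728   23.65836179 -163.0518009 ] foot now [0.55123922 0.21447927 0.22932593] q [ 30.6  36.9  54.6 130.5 -20.7 144.3]
```

```bash

python3 -m pendant '[[30,[2,2,0],[0,0,6]],[30,[6,6,0],[-0.5,0.5,12]],[30,[12,12,0],[-1,1,18]],[30,[18,18,0],[-2,2,23.7]],[30,[23,24,-15],[-2.1,2.3,23.7]],[30,[23,24,-40],[-2.1,2.3,23.7]],[30,[23,24,-65],[-2.1,2.3,23.7]],[30,[23,24,-85],[-2.1,2.3,23.7]],[30,[23,24,-100],[-2.1,2.3,23.7]],[30,[23,24,-100],[-2.1,2.3,23.7]],[30,[23,24,-100],[-2.1,2.3,23.7]]]' 60
python3 plan.py; python3 - <<'E'
from h import *
for c in ['side','scene','wrist']:
    p=camera(c); print(c); pin(p,['short_tamper_handle','short_tamper_foot','high_step']); save(p,c+'_p3.png')
E
```

```text
time: 40.6
ee_pos: [0.5706, 0.2309, 0.2094]
tcp_rot: [179.8, 32.7, 94.7]
wrist_force: [-0.8, 0.2, -3.3]
opening: 0.0434
turn [-0.1  0.   0. ]
tcp target [0.57057214 0.23050038 0.1457    ] shift mm [ 1.42905102e-03 -3.52899676e-01 -6.36504328e+01] foot now [0.56854146 0.23592525 0.1296539 ] q [ 34.6  28.9  31.5 110.1 -28.  124.3]
side
short_tamper_handle [0.5694 0.2322 0.234 ] 0.85
short_tamper_foot [0.571  0.2378 0.1293] 0.71
short_tamper_foot [ 7.387e-01  1.782e-01 -1.000e-04] 0.33
high_step [0.5651 0.2374 0.0671] 0.78
scene
short_tamper_foot [0.5649 0.2363 0.1295] 0.65
high_step [0.5654 0.2343 0.0664] 0.73
wrist
short_tamper_handle [0.5712 0.2359 0.2274] 0.8
short_tamper_foot [0.5665 0.2338 0.1327] 0.9
short_tamper_foot [0.5707 0.2373 0.2281] 0.68
short_tamper_foot [0.5699 0.238  0.0653] 0.44
high_step [0.5699 0.2378 0.0644] 0.65
```

```bash

python3 -m pendant '[[30,[-1,0,-10],[0,0,0]],[30,[-1,0,-25],[0,0,0]],[30,[-1,0,-38],[0,0,0]],[30,[-1,0,-48],[0,0,0]],[30,[-1,0,-55],[0,0,0]],[30,[-1,0,-55],[0,0,0]]]' 60 >/dev/null; python3 fz.py 1 || exit
python3 -m pendant '[[30,[0,0,-2],[0,0,0]],[30,[0,0,-3],[0,0,0]]]' 60 >/dev/null; python3 fz.py 1 || exit
python3 -m pendant '[[30,[0,0,-1],[0,0,0]],[30,[0,0,-2],[0,0,0]]]' 60 >/dev/null; python3 fz.py 1 || exit
python3 -m pendant '[[30,[0,0,-1],[0,0,0]],[30,[0,0,-2],[0,0,0]]]' 60 >/dev/null; python3 fz.py 1 || exit
python3 -m pendant '[[30,[0,0,-1],[0,0,0]],[30,[0,0,-2],[0,0,0]]]' 60 >/dev/null; python3 fz.py 1 || exit
python3 -m pendant '[[30,[0,0,-1],[0,0,0]],[30,[0,0,-2],[0,0,0]]]' 60 >/dev/null; python3 fz.py 1 
```

```text
z 0.1533 fz -2.9 open 0.0431 [ 0.8   0.02 -0.03]
z 0.1505 fz -2.6 open 0.0432 [0.83 0.06 0.01]
z 0.1486 fz -2.5 open 0.0431 [0.84 0.07 0.09]
z 0.1465 fz 0.9 open 0.0433 [0.48 0.02 0.07]
z 0.1464 fz 13.9 open 0.0433 [-0.57  1.08 -0.53]
```

```bash

python3 -m pendant '[[50.5,[0,0,0],[0,0,0]],[51,[0,0,0],[0,0,0]],[51.4,[0,0,0],[0,0,0]],[52,[0,0,0],[0,0,0]],[54,[0,0,0],[0,0,0]],[60,[0,0,0],[0,0,0]],[70,[0,0,0],[0,0,0]],[90,[0,0,0],[0,0,0]],[90,[0,0,0],[0,0,0]],[90,[0,5,8],[0,0,0]],[90,[-1,16,25],[0,0,0]],[90,[-2,32,50],[0,0,0]],[90,[-4,54,84],[0,0,0]],[90,[-5,75,117],[0,0,0]],[90,[-5,75,117],[0,0,0]]]' 20
python3 - <<'E'
from h import *
for c in ['side','scene']:
    p=camera(c); print(c); pin(p,['short_tamper_handle','short_tamper_foot','high_step','long_tamper_handle','long_tamper_foot','low_step','tub_a','tape']); save(p,c+'_f.png')
    a=p['img']
    if c=='side': A=cv2.resize(a[150:350,180:420],None,fx=2,fy=2)
    else: B=a[200:300,200:400]
m=np.zeros((600,480,3),np.uint8);m[:400]=A;m[400:,:400]=cv2.resize(B,None,fx=2,fy=2);save({'img':m},'f.png')
E
```

```text
time: 44.82
ee_pos: [0.5647, 0.3079, 0.2658]
tcp_rot: [179.4, 32.5, 94.7]
wrist_force: [-0.3, 0.9, -1.4]
opening: 0.0767
side
short_tamper_handle [0.571  0.2377 0.1722] 0.95
short_tamper_foot [0.5702 0.24   0.0667] 0.91
high_step [0.5674 0.235  0.0684] 0.6
long_tamper_handle [0.53   0.1356 0.1653] 0.77
long_tamper_foot [0.532  0.1337 0.0135] 0.74
low_step [0.5329 0.1385 0.0175] 0.81
tape [ 0.7254 -0.0157  0.0082] 0.8
tape [0.5344 0.1382 0.167 ] 0.57
scene
short_tamper_handle [0.5651 0.2404 0.1657] 0.6
short_tamper_foot [0.5709 0.2376 0.0657] 0.63
short_tamper_foot [ 0.5367 -0.207   0.0777] 0.16
high_step [0.5693 0.2346 0.0677] 0.84
long_tamper_handle [0.5305 0.1389 0.1663] 0.78
long_tamper_foot [0.5338 0.1346 0.0143] 0.61
long_tamper_foot [0.5644 0.2343 0.067 ] 0.51
low_step [0.5309 0.1389 0.0164] 0.61
tub_a [ 0.7386  0.1799 -0.0008] 0.6
tub_a [ 0.5345 -0.2069  0.078 ] 0.42
tape [ 0.7269 -0.0128 -0.0046] 0.66
```

View pics/f.png

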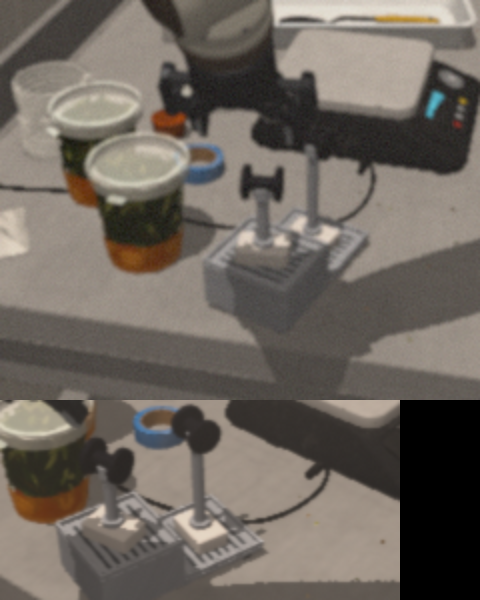

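```bash
python3 -m pendant '[[90,[0,10,15],[0,0,0]],[90,[0,10,15],[0,0,0]],[90,[0,10,15],[0,0,0]],[90,[0,10,15],[0,0,0]]]'; python3 -c "
from workcell import *
print(job_done())"
```

```text
time: 46.22
ee_pos: [0.5645, 0.3157, 0.278]
tcp_rot: [179.7, 32.7, 94.7]
wrist_force: [-0.8, 0.2, 0.7]
opening: 0.0766
the job is handed in; nothing more can be done
None
```

Both tampers are standing released on the stand, the long one on the lower step and the short one on the upper step. I handed the job in at about 46 s of the 72 s allowed.

**Long tamper:** It swung down in the eased grip but stuck about 14° off vertical. Easing further made it slip out of the fingers. By luck it landed upright on the pan, so I picked it up again foot down, about 2° off vertical. I carried it over and set it down with about 13 N at the wrist after contact.

**Short tamper:** It swung to about 34° and stuck there. I gripped firmly again and tilted the tool about 33°, which brought the tamper within about 2° of vertical. The wrist joint reached its range limit on the way to the stand. I turned the tool back about 25° to free it, so the short foot stands about 25° skewed on its step. It went down with about 14 N at the wrist.

**Last checks:**

| Check | Result |
|---|---|
| Foot centres | within about 5 mm of the step centres |
| Foot heights | within about 2.5 mm of the step floors (measurement good to about 4 mm) |
| Handle heights | about 166 mm (long); 166 and 172 mm from the two cameras (short), so level within measuring error |
| Tub and tape | where they started, within measuring error |
| Gripper | clear of everything |

In the last picture both tampers stand upright. The side camera did not find the tub in the last check, so its position comes from the scene camera alone.

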